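Build up a wheel stack on a keyed arbor

TASK

Build up the wheel stack on the keyed steel post: first the dark steel backing flange, then the blue wheel, then the brass spacer, and the red clamp collar on top, each turned so that its white index line matches the one on the base, and pushed or dropped fully home. Leave the four parts lying flat on one another and let go of, and leave the oil bottle, the sharpening stone and the yellow screwdriver where they are.

Things in the scene. Friction and masses are not known exactly. Their poses are not given: they have to be found in the camera images.
- backing_flange: loose dark steel backing flange: flat dark steel ring, 66 mm in diameter, 13 mm thick, with six small black dots, the widest part, lying on the worktop, 0.1 to 0.3 kg. Origin: centre of underside; z up. D-shaped through bore: 22 mm in diameter with a flat 4.5 mm from the axis on the +x side; a white index line on the top face runs from that flat to the rim along +x.
- blue_wheel: loose blue wheel: flat blue ring, 60 mm in diameter, 13 mm thick, plain face, lying on the worktop, 0.1 to 0.3 kg. Origin: centre of underside; z up. D-shaped through bore: 22 mm in diameter with a flat 4.5 mm from the axis on the +x side; a white index line on the top face runs from that flat to the rim along +x.
- brass_spacer: loose brass spacer: flat brass ring, 44 mm in diameter, 13 mm thick, the narrowest part, lying on the worktop, 0.1 to 0.3 kg. Origin: centre of underside; z up. D-shaped through bore: 22 mm in diameter with a flat 4.5 mm from the axis on the +x side; a white index line on the top face runs from that flat to the rim along +x.
- red_collar: loose red clamp collar: flat red ring, 52 mm in diameter, 13 mm thick, with four small dark dots, lying on the worktop, 0.1 to 0.3 kg. Origin: centre of underside; z up. D-shaped through bore: 22 mm in diameter with a flat 4.5 mm from the axis on the +x side; a white index line on the top face runs from that flat to the rim along +x.
- arbor: fixed arbor: round green base, 92 mm in diameter, 12 mm high, with an upright steel post on its axis, its top 70 mm above the worktop. Post: D-section, 19 mm in diameter with a flat 2.5 mm from the axis on the +x side; its top 4 mm taper to 0.88 of that. A white index line on the base runs from the flat to the rim along +x. Origin: centre of underside.
- arbor_seat (a point): centre of the top face of the arbor's base, on the post's axis; z up, x along the base's white line. The post stands 58 mm above this point. A part slides down freely when its own white line points the same way as the base's within about 0.15 rad; far off, it stops on the post's end.
- oil_bottle: bystander: white dropper bottle with a red cap and a blue band, 28 mm in diameter, 67 mm tall, standing; origin at the centre of its underside. To be left alone.
- sharpening_stone: bystander: grey and brown sharpening stone 28 x 100 x 14 mm, lying; origin at the centre of its underside, length along its y. To be left alone.
- yellow_driver: bystander: screwdriver with a yellow handle, 22 x 170 x 22 mm, lying; origin under its middle, length along its y. To be left alone.

How it is judged:
By the outcome, as a careful person would: the job done as asked, in the order asked, and still so for the second after the job is handed in, with the robot touching nothing.
It also fails if it takes over 112 s, if anything falls off the work surface, if the arm or the gripper's body presses on something with over 40 N, if the wrist force passes 120 N, or if a joint passes its speed limit or range.

ROBOT

A 7-joint arm with a two-finger parallel gripper is mounted at the origin on a cart in front of the work surface, level with it; the furniture and walls round the work are solid. World frame = base frame: x ahead of the robot, y to its left, z up, the work surface at z = 0. Lengths are in m, angles in rad, forces in N, time in s.
With the tool pointing down it reaches from about 0.4 to 0.85 m from the base axis. Payload 10.4 kg.
Tool frame: the origin (TCP) lies at the very end of the fingers, on their centre line; the grasp point (between the pads) lies 19 mm behind it (r.pinch_z is the distance from the TCP to the grasp point, in m); z points along the fingers, y is the line along which they close (so a half turn about z gives the same grasp; the last joint's range is limited). The gripper opens to 87 mm and grips with 3 to 60 N. Pads are 19 mm wide; open, the fingers measure 117 mm over their backs; the gripper's body (75 mm by 190 mm) begins 51 mm behind the grasp point.
Start: joints at [-1.127, 0.332, -0.065, 1.46, 0.022, 1.35, -0.088], TCP at [0.281, 0.558, 0.223] pointing down, gripper open.
Joint ranges: [-2.6, 2.6], [-0.5, 2.12], [-1.47, 1.34], [0.16, 2.42], [-1.27, 4.41], [0.06, 2.06], [-2.6, 2.6]. Speed limits (rad/s): [2.22, 2.22, 2.79, 2.79, 3.14, 3.14, 3.14].

INTERFACE

Orientations are given as a unit quaternion [x, y, z, w].
In Python, from bench import r, camera gives the robot as it stands. The module is installed in compiled form; this text tells all that it offers.
- The arm moves only by the shell command python3 -m pendant 'ROWS' [FORCE]. ROWS is JSON, a list of rows, each an object with "dp": the shift along the tool's x, y, z as a fraction of full scale, a list of three; "rotation": the turn, a rotation vector about the tool's x, y, z as a fraction of full scale, a list of three; "jaw": the opening, from 0 (shut) to 1 (fully open). A call has 1 to 8 rows; each row is the pose to reach, as a shift and turn from the pose commanded when the call began, along the tool's axes at that moment, turning the shorter way round; what a row does not reach only later rows make up. Full scale, the value 1, is 0.15 m for a shift and 2 pi rad for a turn. A row lasts 1/8 s, in which the tool goes at most 62.5 mm and 10.7 degrees, less where a joint would pass 70% of its speed; a pose out of reach is approached as far as the arm can. A call with a number of a shift or a turn outside -1 to 1 is refused whole. A call with a gripper value outside its range is refused whole. The fingers move at their own pace and stop on an object; FORCE is the grip in N (left out, the last holds). Time passes only in rows, so rows that repeat a pose let the fingers close. It gives the time, the measured TCP pose, the force, the opening and the grip force at its end, in the units of the state.
- r.read_state(): the state, without advancing time (a new reading comes with each control period).
- camera(name): name is "scene" or "top" or "wrist"; returns a dict with "image" (480x640x3 uint8, red, green, blue), "z_map" (480x640 float32, m along the optical axis (not along the pixel's ray), 0 where there is no reading), "mtx" (3x3 intrinsics, pixels), "distortion" ([k1, k2, p1, p2, k3] as OpenCV has them; the pictures are not rectified), "T" (4x4, takes a point from camera to world coordinates). Camera axes: x right, y down, z forward; pixel columns grow to the right and rows downward; lengths in m; the calibration is good to about 2 mm. A picture is of the moment at which its call begins.
- r.close_job(): hands the job in; it is judged then, once.
The state is a dict: "time": time; "joint_positions": joint angles; "joint_vel": joint speeds; "joint_torque": joint torques, N m; "ee_pos": TCP position; "eef_rot": TCP orientation; "ft_force": force on the tool from outside, world axes, zero at the start; "torque": the same for the moment, N m; "width": finger opening in m; "grip_force": force on a finger pad.
Only numpy, scipy, OpenCV 4.12 (cv2) and the standard library are available. Lean on these libraries where they do the work, as an engineer would, in place of code of your own. Each camera call takes 0.05 s, during which the arm holds its last target. There are 200 camera calls.

## Working session

There is one attempt and no reset: what is moved stays moved. The work goes in short steps, Python scripts to look and compute and a shell command to move; the robot and the scene stay as the last step left them, time stands still between calls to the robot, and variables do not carry over. Pictures are saved under pics/ and viewed, at most 17 in all, crops included, and the job is handed in when it is done.

```bash
mkdir -p pics; cat > h.py <<'E'
import numpy as np, cv2
from bench import r, camera
from scipy.spatial.transform import Rotation as R
def shot(n,f=None):
    c=camera(n)
    if f: cv2.imwrite('pics/'+f,c['image'][:,:,::-1])
    return c
def ray(c,px,z):
    p=cv2.undistortPoints(np.array(px,float).reshape(-1,1,2),c['mtx'],np.array(c['distortion'],float)).reshape(-1,2)
    d=np.c_[p,np.ones(len(p))]@c['T'][:3,:3].T; o=c['T'][:3,3]
    return o+d*((z-o[2])/d[:,2])[:,None]
def proj(c,P):
    T=np.linalg.inv(c['T']); 
    return cv2.projectPoints(np.array(P,float).reshape(-1,3),cv2.Rodrigues(T[:3,:3])[0],T[:3,3],c['mtx'],np.array(c['distortion'],float))[0].reshape(-1,2)
E
python3 - <<'E'
from h import *
np.set_printoptions(precision=4,suppress=True)
for n in ['scene','top']:
    c=shot(n,n+'0.png'); print(n,c['T'],c['mtx'])
s=r.read_state(); print(s)
E
```

```text
scene [[ 0.8227 -0.3978  0.4061  0.1457]
 [-0.5684 -0.5889  0.5745 -0.4437]
 [ 0.0106 -0.7035 -0.7106  0.6942]
 [ 0.      0.      0.      1.    ]] [[497.9325   0.     317.0071]
 [  0.     497.9325 235.461 ]
 [  0.       0.       1.    ]]
top [[ 0.0257 -0.9987  0.0443  0.4487]
 [-0.9996 -0.0251  0.0141  0.0394]
 [-0.013  -0.0446 -0.9989  1.3535]
 [ 0.      0.      0.      1.    ]] [[578.3629   0.     328.6714]
 [  0.     578.3629 243.6323]
 [  0.       0.       1.    ]]
{'time': 0.1, 'joint_positions': array([-1.1266,  0.3328, -0.0647,  1.4609,  0.0216,  1.3499, -0.0885]), 'joint_vel': array([ 0.0009, -0.001 , -0.0018, -0.003 ,  0.0003, -0.0014,  0.0009]), 'joint_torque': array([  0.001 , -62.4544,   0.0244, -39.0714,  -0.0614,   0.0368,
         0.    ]), 'ee_pos': array([0.2811, 0.5578, 0.2218]), 'eef_rot': array([ 0.2313,  0.9729, -0.0006, -0.0001]), 'ft_force': array([ 0.6041, -0.0566,  0.322 ]), 'torque': array([ 0.0197, -0.0237, -0.0381]), 'grip_force': 0.0, 'width': 0.08668160352643252}
```

View pics/top0.png

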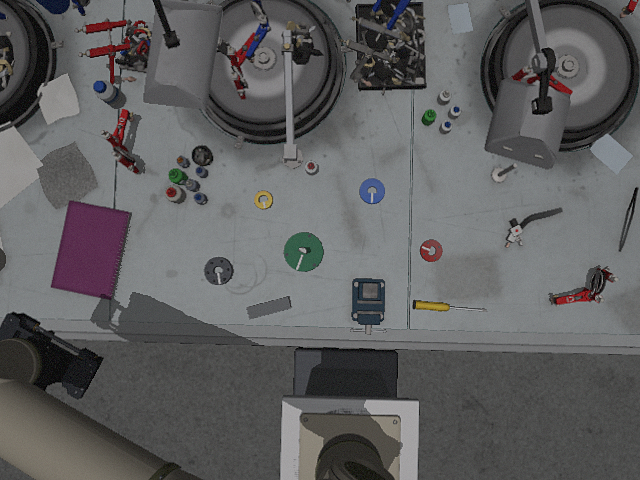

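View pics/scene0.png

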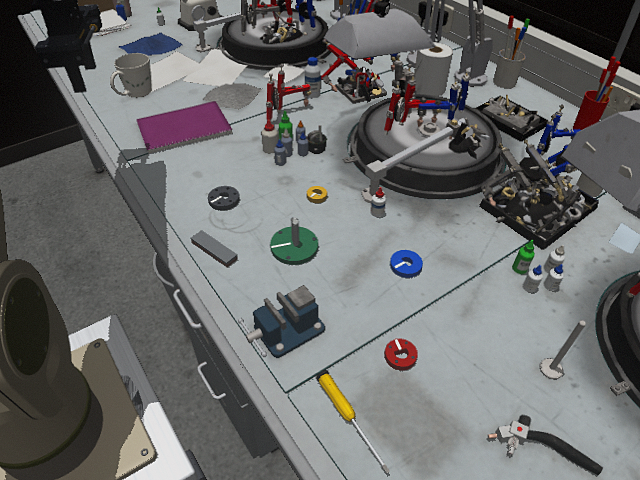

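The top view shows the flange at (218,270), brass at (263,200), arbor at (304,252), blue at (372,191), red at (431,250), the bottle at (312,168), the stone at (269,307) and the driver at (450,306). The scene view agrees. Next I measure all five in the top view and check them in the scene view.

```bash
cat > meas.py <<'E'
from h import *
np.set_printoptions(precision=4,suppress=True)
# name: pixel seeds (top, scene), top-face z, radius
S={'flange':((218,270),(224,197),.013,.033),'blue':((372,191),(406,263),.013,.030),'brass':((263,200),(317,194),.013,.022),'red':((431,250),(401,354),.013,.026),'arbor':((304,252),(295,245),.012,.046)}
def mask(hsv,n):
    h,s,v=[hsv[:,:,i].astype(int) for i in range(3)]
    m={'flange':(v<105)&(s<90),'blue':(h>105)&(h<125)&(s>120),'brass':(h>15)&(h<32)&(s>110),'red':((h<8)|(h>172))&(s>120),'arbor':(h>55)&(h<90)&(s>90)}[n]
    return m.astype(np.uint8)
def measure(c,n,seed,z,rad):
    k=4
    img=cv2.resize(c['image'],None,fx=k,fy=k,interpolation=cv2.INTER_CUBIC)
    hsv=cv2.cvtColor(img,cv2.COLOR_RGB2HSV); m=mask(hsv,n)
    c0=ray(c,[seed],z)[0]
    e=proj(c,[c0+[rad,0,0],c0])
    pr=np.linalg.norm(e[0]-e[1])
    yy,xx=np.mgrid[:m.shape[0],:m.shape[1]]
    near=np.hypot((xx+.5)/k-.5-seed[0],(yy+.5)/k-.5-seed[1])<1.7*pr
    m=m*near
    cn=max(cv2.findContours(m.astype(np.uint8),cv2.RETR_EXTERNAL,cv2.CHAIN_APPROX_NONE)[0],key=cv2.contourArea)
    hull=cv2.convexHull(cn)
    P=ray(c,(hull.reshape(-1,2)+.5)/k-.5,z)[:,:2]
    (cx,cy),rr=cv2.minEnclosingCircle(P.astype(np.float32))
    # area centroid of filled hull at plane z
    M=cv2.moments((P*1000).astype(np.float32)); cen=np.array([M['m10'],M['m01']])/M['m00']/1000
    # white line: bright, unsaturated inside the hull
    f=np.zeros_like(m,dtype=np.uint8); cv2.fillPoly(f,[hull],1)
    w=(f>0)&(hsv[:,:,2]>160)&(hsv[:,:,1]<70)
    ys,xs=np.nonzero(w); W=ray(c,np.c_[(xs+.5)/k-.5,(ys+.5)/k-.5],z)[:,:2] if len(xs) else np.zeros((0,2))
    d=W-cen; q=np.hypot(*d.T); d=d[(q>.55*rad if n!='brass' else q>.011)&(q<rad*1.02)] if n!='arbor' else d[(q>.5*rad)&(q<rad*.98)]
    a=np.arctan2(*d.mean(0)[::-1]) if len(d) else np.nan
    return np.r_[cen,cx,cy,rr,a,np.sqrt(M['m00']/np.pi)/1000],len(d)
if __name__=='__main__':
    for i,cn in enumerate(['top','scene']):
        c=shot(cn)
        for n,(a,b,z,rad) in S.items(): print(cn,n,*measure(c,n,(a,b)[i],z,rad),'true r',rad)
E
python3 meas.py
python3 - <<'E'
import cv2,numpy as np
t=cv2.imread('pics/top0.png')[150:330,190:460]
cv2.imwrite('pics/c1.png',cv2.resize(t,(800,533),interpolation=cv2.INTER_CUBIC))
E
```

```text
top flange [ 0.4392  0.3129  0.4395  0.3128  0.0356 -3.0644  0.034 ] 109 true r 0.033
top blue [ 0.6337 -0.0389  0.6336 -0.0389  0.0293  3.1226  0.0287] 87 true r 0.03
top brass [ 0.6071  0.2139  0.6071  0.2137  0.0219 -2.955   0.0212] 94 true r 0.022
top red [ 0.4974 -0.1774  0.4989 -0.1784  0.0255  1.1157  0.024 ] 69 true r 0.026
top arbor [0.4884 0.1168 0.4884 0.1169 0.0454 2.7901 0.0449] 181 true r 0.046
scene flange [0.4366 0.3073 0.4367 0.3072 0.0399 2.9539 0.0366] 132 true r 0.033
scene blue [ 0.6302 -0.0424  0.6302 -0.0425  0.0342  2.9305  0.032 ] 152 true r 0.03
scene brass [0.6041 0.209  0.604  0.2087 0.0278 3.0088 0.0246] 53 true r 0.022
scene red [ 0.4953 -0.1811  0.4949 -0.1808  0.0286  1.1276  0.0269] 336 true r 0.026
scene arbor [0.4873 0.116  0.4859 0.1165 0.0476 2.7382 0.0457] 353 true r 0.046
```

View pics/c1.png

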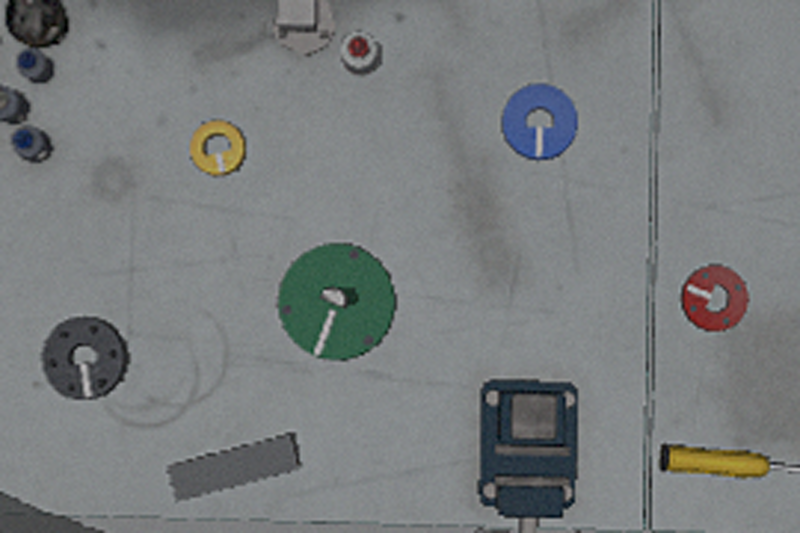

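Both views agree within about 5 mm. The scene radii come out larger because of the side walls. The crop confirms the line directions: flange, blue and brass point down, the arbor down-left, red to the left. Next is a planning helper and a hover above the flange.

```bash
cat > plan.py <<'E'
from h import *
import sys
def plan(x,y,z,yaw):
    s=r.read_state(); Q=R.from_quat(s['eef_rot']); p=np.array(s['ee_pos'])
    c,sn=np.cos(yaw),np.sin(yaw)  # tool y = (c,s,0), z = down, x = y cross z
    Y=np.array([c,sn,0]);Z=np.array([0,0,-1.]);X=np.cross(Y,Z)
    G=R.from_matrix(np.c_[X,Y,Z])
    dp=Q.inv().apply(np.array([x,y,z])-p)/.15; rv=(Q.inv()*G).as_rotvec()/(2*np.pi)
    yy=Q.apply([0,1,0])
    print('t %.2f'%s['time'],'p',p.round(4),'yaw %.3f'%np.arctan2(yy[1],yy[0]),'w %.4f g %.1f'%(s['width'],s['grip_force']),'F',np.round(s['ft_force'],1),'| dp',dp.round(3),'rot',rv.round(4),'deg %.1f'%(np.linalg.norm(rv)*360))
if __name__=='__main__': plan(*map(float,sys.argv[1:5]))
E
python3 plan.py .439 .313 .2 .6
python3 - <<'E'
from h import *
c=shot('top')
for u,v in [(290,150),(290,130),(290,100),(312,168),(372,191),(320,100),(360,300)]:
    z=c['z_map'][v-1:v+2,u-1:u+2]; d=np.median(z[z>0])
    p=cv2.undistortPoints(np.array([[[u,v]]],float),c['mtx'],np.array(c['distortion'],float)).ravel()
    print(u,v,(c['T'][:3,:3]@(np.r_[p,1]*d)+c['T'][:3,3]).round(3))
E
```

```text
t 0.20 p [0.2811 0.5579 0.2221] yaw 1.104 w 0.0870 g 0.0 F [-0.8  0.5 -0. ] | dp [-1.675 -0.985  0.148] rot [-0.0001  0.      0.0802] deg 28.9
290 150 [0.711 0.148 0.084]
290 130 [0.757 0.15  0.079]
290 100 [0.824 0.152 0.083]
312 168 [0.677 0.1   0.054]
372 191 [ 0.635 -0.04   0.   ]
320 100 [0.835 0.086 0.051]
360 300 [ 0.382 -0.015  0.066]
```

```bash
python3 -m pendant '[{"dp":[-0.33,-0.2,0],"rotation":[0,0,0.027],"jaw":1},{"dp":[-0.66,-0.4,0],"rotation":[0,0,0.054],"jaw":1},{"dp":[-1,-0.6,0],"rotation":[0,0,0.08],"jaw":1},{"dp":[-1,-0.6,0],"rotation":[0,0,0.08],"jaw":1}]' 20; python3 plan.py .439 .313 .2 .6
```

```text
time: 0.75
ee_pos: [0.3784, 0.4059, 0.223]
eef_rot: [0.47, 0.882, 0.0, 0.001]
ft_force: [-0.4, 1.3, -0.3]
width: 0.0871
grip_force: 0.0
t 0.75 p [0.3784 0.4059 0.223 ] yaw 0.591 w 0.0871 g 0.0 F [-0.4  1.3 -0.3] | dp [-0.739 -0.01   0.155] rot [ 0.0001  0.0002 -0.0014] deg 0.5
```

```bash
python3 -m pendant '[{"dp":[-0.38,0,0.08],"rotation":[0,0,-0.001],"jaw":1},{"dp":[-0.74,-0.01,0.15],"rotation":[0,0,-0.001],"jaw":1},{"dp":[-0.74,-0.01,0.15],"rotation":[0,0,-0.001],"jaw":1}]'
python3 - <<'E'
from h import *
np.set_printoptions(precision=4,suppress=True)
c=shot('wrist','w1.png'); s=r.read_state(); print(s['ee_pos'],c['T'],c['mtx'][0]); print(proj(c,[[.439,.313,.013]]))
E
```

```text
time: 1.12
ee_pos: [0.4383, 0.3141, 0.1994]
eef_rot: [0.466, 0.885, -0.001, 0.0]
ft_force: [-0.7, 0.6, 0.0]
width: 0.0873
grip_force: 0.0
[0.4368 0.3169 0.1998] [[ 0.8249  0.5436  0.1553  0.3956]
 [ 0.5653 -0.7924 -0.2291  0.3771]
 [-0.0015  0.2768 -0.9609  0.3613]
 [ 0.      0.      0.      1.    ]] [404.7085   0.     323.3163]
[[323.4192 218.0821]]
```

View pics/w1.png

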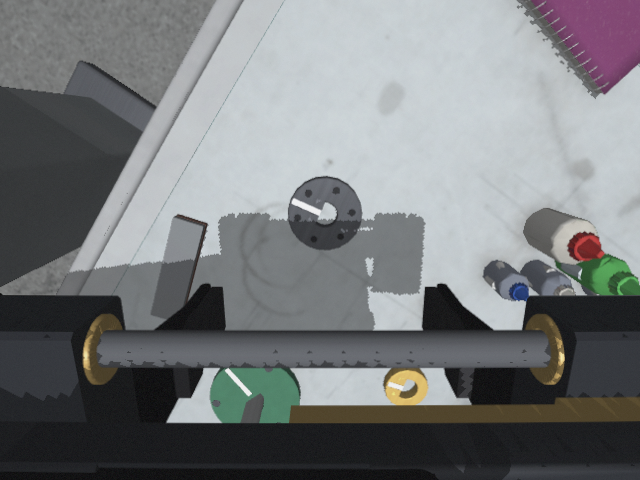

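The wrist view shows the flange at (325,213), with the arbor and the brass ring partly visible at the bottom. Now I measure the flange in this view.

```bash
cat > wm.py <<'E'
import sys
from meas import *
def wm(n,px=None):
    c=shot('wrist'); z,rad=S[n][2:]
    t=shot('top') if px is None else None
    if px is None: px=proj(c,[ray(t,[S[n][0]],z)[0]])[0]
    print('wrist',n,*measure(c,n,px,z,rad),'px',px)
wm(sys.argv[1])
E
for i in 1 2; do python3 wm.py flange; python3 plan.py .439 .313 .2 .6; done
```

```text
wrist flange [0.442  0.3092 0.4384 0.3154 0.0328 2.9887 0.0275] 1692 px [324.7827 221.7444]
t 1.27 p [0.4355 0.3194 0.2002] yaw 0.610 w 0.0870 g 0.0 F [-0.3 -0.3 -0.1] | dp [-0.048 -0.005  0.001] rot [ 0.     -0.0001  0.0015] deg 0.6
wrist flange [ 0.4376  0.3165  0.4378  0.3167  0.0336 -2.9437  0.0328] 1465 px [324.2452 224.8839]
t 1.38 p [0.4354 0.3196 0.2002] yaw 0.611 w 0.0868 g 0.0 F [-1.  -0.2  0.4] | dp [-0.05  -0.005  0.001] rot [ 0.0001 -0.0001  0.0017] deg 0.6
```

```bash
python3 - <<'E'
s=open('meas.py').read()
s=s.replace("    return np.r_[cen","    if len(d)>5:\n        vx,vy=cv2.fitLine((d*1000).astype(np.float32),cv2.DIST_HUBER,0,.01,.01).ravel()[:2]; g=np.sign(vx*d[:,0].mean()+vy*d[:,1].mean()); a=np.array([a,np.arctan2(g*vy,g*vx)])\n    return np.r_[cen")
open('meas.py','w').write(s)
E
python3 meas.py|grep top; python3 wm.py flange;python3 wm.py flange;python3 plan.py .4377 .3166 .1 .6
```

```text
top flange [ 0.4404  0.3139  0.4404  0.3141  0.0566 -3.0306 -2.9432  0.0561] 133 true r 0.033
top blue [ 0.6337 -0.0389  0.6337 -0.0391  0.0294  3.1196  3.0229  0.0287] 118 true r 0.03
top brass [ 0.6072  0.214   0.6068  0.2142  0.0219 -2.9259 -2.5378  0.0212] 109 true r 0.022
top red [ 0.4979 -0.1781  0.4989 -0.1784  0.0255  1.1579  1.2019  0.0245] 84 true r 0.026
top arbor [0.4884 0.1168 0.4882 0.1167 0.0453 2.7896 2.7805 0.0448] 207 true r 0.046
wrist flange [ 0.4376  0.3165  0.4373  0.3165  0.0335 -2.9442 -2.9685  0.0328] 1480 px [324.2661 224.551 ]
wrist flange [ 0.4376  0.3164  0.4374  0.3164  0.0334 -2.9432 -2.9714  0.0328] 1460 px [324.3614 223.908 ]
t 1.68 p [0.4361 0.3183 0.2001] yaw 0.608 w 0.0865 g 0.0 F [-0.5  0.6 -0.8] | dp [-0.016  0.002  0.667] rot [ 0.     -0.      0.0013] deg 0.5
```

```bash
python3 -m pendant '[{"dp":[-0.015,0,0.4],"rotation":[0,0,0.001],"jaw":1},{"dp":[-0.015,0,0.8],"rotation":[0,0,0.001],"jaw":1},{"dp":[-0.015,0,0.95],"rotation":[0,0,0.001],"jaw":1},{"dp":[-0.015,0,0.95],"rotation":[0,0,0.001],"jaw":1},{"dp":[-0.015,0,0.95],"rotation":[0,0,0.001],"jaw":1},{"dp":[-0.015,0,0.95],"rotation":[0,0,0.001],"jaw":1}]'; python3 plan.py .4375 .3165 .003 .6
```

```text
time: 2.42
ee_pos: [0.4384, 0.3168, 0.0591]
eef_rot: [0.466, 0.885, 0.001, 0.0]
ft_force: [0.4, -0.5, 0.4]
width: 0.0875
grip_force: 0.0
t 2.42 p [0.4384 0.3168 0.0591] yaw 0.601 w 0.0875 g 0.0 F [ 0.4 -0.5  0.4] | dp [ 0.001 -0.007  0.374] rot [ 0.0004 -0.0001  0.0002] deg 0.2
```

```bash
python3 -m pendant '[{"dp":[0,-0.005,0.25],"rotation":[0,0,0],"jaw":1},{"dp":[0,-0.005,0.37],"rotation":[0,0,0],"jaw":1},{"dp":[0,-0.005,0.37],"rotation":[0,0,0],"jaw":1},{"dp":[0,-0.005,0.37],"rotation":[0,0,0],"jaw":0.6},{"dp":[0,-0.005,0.37],"rotation":[0,0,0],"jaw":0.6},{"dp":[0,-0.005,0.37],"rotation":[0,0,0],"jaw":0.6},{"dp":[0,-0.005,0.37],"rotation":[0,0,0],"jaw":0.6}]' 15; python3 plan.py .4375 .3165 .003 .6
```

```text
time: 3.3
ee_pos: [0.4372, 0.3159, 0.0024]
eef_rot: [0.466, 0.885, 0.0, 0.0]
ft_force: [0.5, 0.2, 3.4]
width: 0.066
grip_force: 15.0
t 3.30 p [0.4372 0.3159 0.0024] yaw 0.601 w 0.0660 g 15.0 F [0.5 0.2 3.4] | dp [ 0.002  0.004 -0.004] rot [ 0.0001 -0.      0.0002] deg 0.1
```

Gripped, with the width exactly 66 mm. I'll now release, turn about 85° and squeeze again to centre it.

```bash
python3 -m pendant '[{"dp":[0,0,0],"rotation":[0,0,0],"jaw":1},{"dp":[0,0,0],"rotation":[0,0,0],"jaw":1},{"dp":[0,0,0],"rotation":[0,0,0.03],"jaw":1},{"dp":[0,0,0],"rotation":[0,0,0.06],"jaw":1},{"dp":[0,0,0],"rotation":[0,0,0.09],"jaw":1},{"dp":[0,0,0],"rotation":[0,0,0.12],"jaw":1},{"dp":[0,0,0],"rotation":[0,0,0.15],"jaw":1}]'
python3 -m pendant '[{"dp":[0,0,0],"rotation":[0,0,0.03],"jaw":1},{"dp":[0,0,0],"rotation":[0,0,0.06],"jaw":1},{"dp":[0,0,0],"rotation":[0,0,0.1],"jaw":1},{"dp":[0,0,0],"rotation":[0,0,0.1],"jaw":1},{"dp":[0,0,0],"rotation":[0,0,0.1],"jaw":1}]'
python3 plan.py .4372 .3159 .003 -.97;  python3 wm.py flange
```

```text
time: 4.18
ee_pos: [0.4368, 0.3156, 0.0019]
eef_rot: [0.817, 0.576, -0.0, -0.0]
ft_force: [-0.0, 0.2, -0.2]
width: 0.0871
grip_force: 0.0
time: 4.8
ee_pos: [0.4367, 0.3157, 0.0019]
eef_rot: [0.954, 0.299, -0.0, 0.0]
ft_force: [0.1, 0.2, -0.6]
width: 0.087
grip_force: 0.0
t 4.80 p [0.4367 0.3157 0.0019] yaw -0.964 w 0.0870 g 0.0 F [ 0.1  0.2 -0.6] | dp [ 0.003  0.    -0.007] rot [0.    0.    0.001] deg 0.4
wrist flange [ 0.4377  0.312   0.4333  0.3097  0.0569 -3.081  -3.0818  0.0438] 2107 px [332.953  314.5977]
```

```bash
python3 -m pendant '[{"dp":[0,0,-0.004],"rotation":[0,0,0],"jaw":0.6},{"dp":[0,0,-0.004],"rotation":[0,0,0],"jaw":0.6},{"dp":[0,0,-0.004],"rotation":[0,0,0],"jaw":0.6},{"dp":[0,0,-0.004],"rotation":[0,0,0],"jaw":0.6},{"dp":[0,0,-0.35],"rotation":[0,0,0],"jaw":0.6},{"dp":[0,0,-0.7],"rotation":[0,0,0],"jaw":0.6},{"dp":[0,0,-1],"rotation":[0,0,0],"jaw":0.6},{"dp":[0,0,-1],"rotation":[0,0,0],"jaw":0.6}]' 25
python3 - <<'E'
from h import *
c=shot('wrist','w2.png')
E
python3 plan.py .4884 .1168 .15 -1.47
```

```text
time: 5.9
ee_pos: [0.4384, 0.3168, 0.1552]
eef_rot: [0.954, 0.299, 0.002, -0.002]
ft_force: [-0.1, 0.9, -3.2]
width: 0.0652
grip_force: 25.0
t 5.95 p [0.4372 0.3161 0.1528] yaw -0.964 w 0.0650 g 25.0 F [-0.5  0.3 -4.1] | dp [-0.477  1.286  0.017] rot [-0.0002 -0.0003  0.0805] deg 29.0
```

View pics/w2.png

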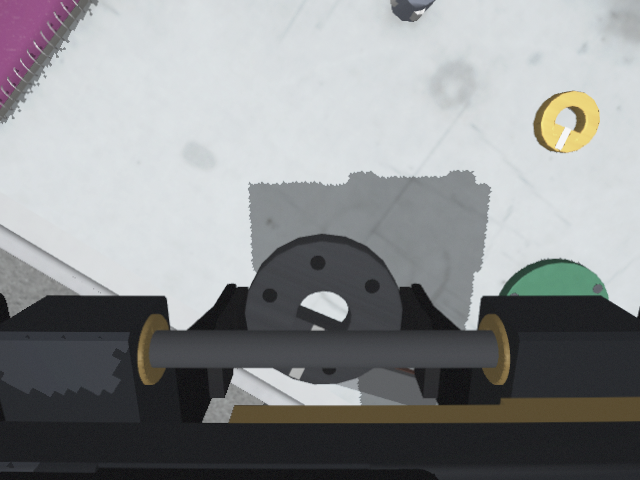

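The wrist view shows the flange held, bore at (325,310), line from (322,328) to (298,372). I'll stop 9 cm short of the arbor at the placing yaw and measure it with the wrist camera.

```bash
python3 - <<'E'
from h import *
c=shot('wrist'); g=c['image'][:,:,:].astype(int)
m=(g.min(2)>165); m[:322]=0; m[384:]=0; m[:,:288]=0; m[:,345:]=0
print([(y,np.nonzero(m[y])[0].mean().round(1),m[y].sum()) for y in range(322,382,3) if m[y].any()])
P=ray(c,[(298,372),(322,328)],r.read_state()['ee_pos'][2]+.010); d=P[0]-P[1]; print(np.arctan2(d[1],d[0]))
E
python3 plan.py .40 .117 .2 -1.47
```

```text
[(328, np.float64(316.0), np.int64(9)), (370, np.float64(297.0), np.int64(11)), (373, np.float64(295.5), np.int64(12)), (376, np.float64(296.0), np.int64(7)), (379, np.float64(290.5), np.int64(6))]
-2.994319614258918
t 6.00 p [0.4364 0.3155 0.1513] yaw -0.964 w 0.0650 g 25.0 F [-0.2  0.1 -3. ] | dp [-0.954  0.949 -0.324] rot [-0.      0.0001  0.0805] deg 29.0
```

```bash
python3 -m pendant '[{"dp":[0,0,-0.32],"rotation":[0,0,0],"jaw":0.6},{"dp":[-0.24,0.24,-0.32],"rotation":[0,0,0.027],"jaw":0.6},{"dp":[-0.48,0.48,-0.32],"rotation":[0,0,0.054],"jaw":0.6},{"dp":[-0.72,0.72,-0.32],"rotation":[0,0,0.08],"jaw":0.6},{"dp":[-0.95,0.95,-0.32],"rotation":[0,0,0.08],"jaw":0.6},{"dp":[-0.95,0.95,-0.32],"rotation":[0,0,0.08],"jaw":0.6},{"dp":[-0.95,0.95,-0.32],"rotation":[0,0,0.08],"jaw":0.6},{"dp":[-0.95,0.95,-0.32],"rotation":[0,0,0.08],"jaw":0.6}]'
python3 - <<'E'
from h import *
c=shot('wrist','w3.png'); print(proj(c,[[.4884,.1168,.012],[.4884,.1168,.07]]))
E
python3 plan.py .40 .117 .2 -1.47
```

```text
time: 7.0
ee_pos: [0.4007, 0.118, 0.1994]
eef_rot: [0.999, 0.053, -0.0, 0.001]
ft_force: [0.3, -0.1, -2.0]
width: 0.0652
grip_force: 25.0
[[336.18578455 112.54915823]
 [338.90274735 109.65276377]]
t 7.05 p [0.4009 0.118  0.1995] yaw -1.466 w 0.0650 g 25.0 F [ 0.   0.9 -2.7] | dp [-0.006  0.006 -0.003] rot [0.0002 0.0001 0.0007] deg 0.3
```

View pics/w3.png

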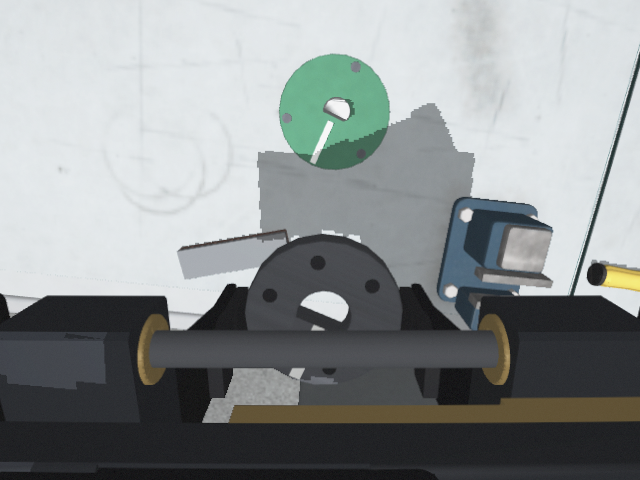

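Wrist view: arbor base centred at about (334,111), line from (330,125) to (315,160), held flange bore at about (325,310). Now to measure those precisely.

```bash
cat > w2.py <<'E'
import sys
from meas import *
# arbor + held part in the wrist view; arg: grasp height (TCP above part underside)
def arb(c,seed):
    S_='arbor'; print('arbor',*measure(c,'arbor',seed,.012,.046))
def held(c,rad,up=.010,thr=165):
    s=r.read_state(); z=s['ee_pos'][2]+up; g=c['image'].astype(int)
    Q=R.from_quat(s['eef_rot']); y=Q.apply([0,1,0]); yaw=np.arctan2(y[1],y[0])
    cen=np.r_[s['ee_pos'][:2],z]; print('TCP top px',proj(c,[cen])[0].round(1),'yaw %.3f'%yaw)
    yy,xx=np.mgrid[:480,:640]; W=ray(c,np.c_[xx.ravel(),yy.ravel()],z)[:,:2]-cen[:2]
    q=np.hypot(*W.T).reshape(480,640)
    m=(g.min(2)>thr)&(q<rad*.98)&(q>.0065)&(g.max(2)-g.min(2)<45)
    # keep below bore only: line blobs by connected components, print each
    n,l,st,ce=cv2.connectedComponentsWithStats(m.astype(np.uint8))
    for i in range(1,n):
        if st[i,4]>25:
            w=W.reshape(480,640,2)[l==i]; a=w.mean(0); v=cv2.fitLine((w*1000).astype(np.float32),cv2.DIST_L2,0,.01,.01).ravel()
            print('blob',ce[i].round(0),st[i,4],'r %.4f dir %.3f fit %.3f'%(np.hypot(*a),np.arctan2(a[1],a[0]),np.arctan2(v[1],v[0])))
E
python3 - <<'E'
from w2 import *
c=shot('wrist'); arb(c,(334,111)); held(c,.033)
g=cv2.cvtColor(c['image'],cv2.COLOR_RGB2HSV)
sub=(g[:,:,1]<60); sub=sub[80:125,320:360]&(c['image'][80:125,320:360].min(2)>70); n,l,st,ce=cv2.connectedComponentsWithStats(sub.astype(np.uint8))
print(st,ce+[320,80])
E
```

```text
arbor [0.4877 0.1187 0.4877 0.1187 0.0452 2.7851 2.8515 0.0448] 2742
TCP top px [324.9 317.4] yaw -1.466
blob [326. 302.] 608 r 0.0071 dir 0.018 fit 1.435
blob [296. 373.] 100 r 0.0290 dir 2.808 fit -1.055
[[   0    0   40   45 1296]
 [   3   17   27   25  477]
 [   6   40    8    5   27]] [[340.5185  99.2701]
 [337.3187 108.2558]
 [329.1481 122.5185]]
```

```bash
python3 plan.py .4865 .118 .088 -1.51
```

```text
t 7.10 p [0.4009 0.1179 0.1996] yaw -1.466 w 0.0646 g 25.0 F [ 0.7  0.4 -2.5] | dp [0.568 0.058 0.744] rot [0.0002 0.0001 0.007 ] deg 2.5
```

```bash
python3 -m pendant '[{"dp":[0.28,0.03,0],"rotation":[0,0,0.007],"jaw":0.6},{"dp":[0.57,0.06,0],"rotation":[0,0,0.007],"jaw":0.6},{"dp":[0.57,0.06,0.35],"rotation":[0,0,0.007],"jaw":0.6},{"dp":[0.57,0.06,0.65],"rotation":[0,0,0.007],"jaw":0.6},{"dp":[0.57,0.06,0.74],"rotation":[0,0,0.007],"jaw":0.6},{"dp":[0.57,0.06,0.74],"rotation":[0,0,0.007],"jaw":0.6},{"dp":[0.57,0.06,0.74],"rotation":[0,0,0.007],"jaw":0.6},{"dp":[0.57,0.06,0.74],"rotation":[0,0,0.007],"jaw":0.6}]'
python3 - <<'E'
from h import *
c=shot('wrist','w4.png'); cv2.imwrite('pics/w4c.png',cv2.resize(c['image'][200:400,200:450,::-1],(750,600),interpolation=cv2.INTER_CUBIC))
E
python3 plan.py .4865 .118 .088 -1.51
```

```text
time: 8.1
ee_pos: [0.4879, 0.1177, 0.0904]
eef_rot: [1.0, 0.03, 0.001, -0.001]
ft_force: [0.2, 0.2, -2.2]
width: 0.0645
grip_force: 25.0
t 8.15 p [0.4877 0.1177 0.0902] yaw -1.511 w 0.0650 g 25.0 F [-0.2 -1.  -2.1] | dp [-0.008 -0.003  0.015] rot [-0.0002 -0.0003 -0.0001] deg 0.1
```

View pics/w4c.png

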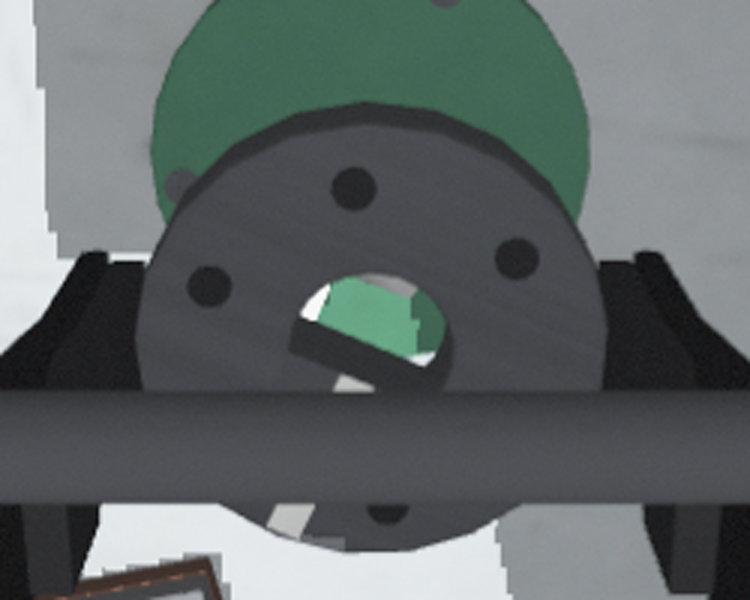

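The crop shows the flange over the base with both edges clear: disc columns 246–402, base columns 251–396. The post top is still hidden. I'll fit circles to both outlines in this view.

```bash
python3 - <<'E'
from meas import *
from scipy.optimize import least_squares
im=cv2.imread('pics/w4.png')[:,:,::-1]
c=shot('wrist'); s=r.read_state(); tcp=s['ee_pos']; print(tcp)
def circ(P,rad):
    f=least_squares(lambda q:np.hypot(P[:,0]-q[0],P[:,1]-q[1])-rad,P.mean(0),loss='soft_l1',f_scale=.0005); return f.x,np.sqrt((f.fun**2).mean())
# disc edges (crop px/3+offset), top face
D=np.array([(137,335),(607,335),(370,124),(250,153),(490,155),(150,270),(590,265),(345,550),(420,548)])/3+[200,200]
for up in (.009,.0105,.012):
    print('disc',up,circ(ray(c,D,tcp[2]+up)[:,:2],.033))
hsv=cv2.cvtColor(c['image'],cv2.COLOR_RGB2HSV); m=mask(hsv,'arbor'); m[275:]=0
cn=max(cv2.findContours(m,cv2.RETR_EXTERNAL,cv2.CHAIN_APPROX_NONE)[0],key=cv2.contourArea)
h=cv2.convexHull(cn).reshape(-1,2); h=h[h[:,1]<255]; print(h[:,1].min(),len(h))
for z in (.012,): print('base',circ(ray(c,h,z)[:,:2],.0455))
E
```

```text
[0.4875 0.1176 0.0899]
disc 0.009 (array([0.4871, 0.1181]), np.float64(0.0005403724798978316))
disc 0.0105 (array([0.4875, 0.1182]), np.float64(0.0008692753292069944))
disc 0.012 (array([0.4879, 0.1183]), np.float64(0.0012139344791896073))
180 24
base (array([0.4875, 0.1188]), np.float64(0.0004384029559085086))
```

```bash
python3 -m pendant '[{"dp":[0,-0.004,0.06],"rotation":[0,0,0],"jaw":0.6},{"dp":[0,-0.004,0.13],"rotation":[0,0,0],"jaw":0.6},{"dp":[0,-0.004,0.18],"rotation":[0,0,0],"jaw":0.6},{"dp":[0,-0.004,0.18],"rotation":[0,0,0],"jaw":0.6},{"dp":[0,-0.004,0.18],"rotation":[0,0,0],"jaw":0.6}]'; python3 plan.py .4875 .1182 .016 -1.51
```

```text
time: 8.82
ee_pos: [0.4871, 0.1177, 0.0621]
eef_rot: [1.0, 0.03, 0.0, 0.0]
ft_force: [-0.6, 1.0, -3.3]
width: 0.065
grip_force: 25.0
t 8.82 p [0.4871 0.1177 0.0621] yaw -1.511 w 0.0650 g 25.0 F [-0.6  1.  -3.3] | dp [ 0.003 -0.003  0.307] rot [ 0.     -0.     -0.0002] deg 0.1
```

It is 8 mm below the post's end with no upward force, so the part is on the post. I'll take it down.

```bash
python3 -m pendant '[{"dp":[0.002,0,0.1],"rotation":[0,0,0],"jaw":0.6},{"dp":[0.002,0,0.2],"rotation":[0,0,0],"jaw":0.6},{"dp":[0.002,0,0.3],"rotation":[0,0,0],"jaw":0.6},{"dp":[0.002,0,0.31],"rotation":[0,0,0],"jaw":0.6},{"dp":[0.002,0,0.31],"rotation":[0,0,0],"jaw":0.6}]'; python3 plan.py .4875 .1182 .016 -1.51
```

```text
time: 9.45
ee_pos: [0.4871, 0.1176, 0.0153]
eef_rot: [1.0, 0.03, -0.0, 0.0]
ft_force: [-0.2, 0.6, -2.5]
width: 0.0652
grip_force: 25.0
t 9.45 p [0.4871 0.1176 0.0153] yaw -1.511 w 0.0652 g 25.0 F [-0.2  0.6 -2.5] | dp [ 0.003 -0.004 -0.004] rot [ 0.0001  0.0001 -0.0002] deg 0.1
```

```bash
python3 -m pendant '[{"dp":[0,0,0],"rotation":[0,0,0],"jaw":1},{"dp":[0,0,0],"rotation":[0,0,0],"jaw":1},{"dp":[0,0,0],"rotation":[0,0,0],"jaw":1},{"dp":[0,0,-0.3],"rotation":[0,0,0],"jaw":1},{"dp":[0,0,-0.6],"rotation":[0,0,0],"jaw":1},{"dp":[0,0,-0.9],"rotation":[0,0,0],"jaw":1},{"dp":[0,0,-0.9],"rotation":[0,0,0],"jaw":1},{"dp":[0,0,-0.9],"rotation":[0,0,0],"jaw":1}]'; python3 plan.py .6337 -.0389 .15 -1.18
python3 - <<'E'
from h import *
c=shot('top'); cv2.imwrite('pics/t2.png',cv2.resize(c['image'][150:330,190:460,::-1],(800,533),interpolation=cv2.INTER_CUBIC))
E
```

```text
time: 10.45
ee_pos: [0.4869, 0.118, 0.15]
eef_rot: [1.0, 0.03, -0.0, -0.0]
ft_force: [0.4, 0.6, -1.0]
width: 0.0869
grip_force: 0.0
t 10.45 p [0.4869 0.118  0.15  ] yaw -1.511 w 0.0869 g 0.0 F [ 0.4  0.6 -1. ] | dp [ 9.140e-01  1.103e+00 -1.000e-03] rot [-0.0001  0.0001 -0.0527] deg 19.0
```

```bash
python3 -m pendant '[{"dp":[0.25,0.28,0],"rotation":[0,0,-0.025],"jaw":1},{"dp":[0.5,0.55,0],"rotation":[0,0,-0.05],"jaw":1},{"dp":[0.75,0.82,0],"rotation":[0,0,-0.05],"jaw":1},{"dp":[0.91,1,0],"rotation":[0,0,-0.05],"jaw":1},{"dp":[0.91,1,0],"rotation":[0,0,-0.05],"jaw":1},{"dp":[0.91,1,0],"rotation":[0,0,-0.05],"jaw":1}]'; python3 - <<'E'
from w2 import *
c=shot('wrist','w5.png'); px=proj(c,[[.6337,-.0389,.013]])[0]; print(px,measure(c,'blue',px,.013,.030))
E
python3 plan.py .6337 -.0389 .05 -1.18
```

```text
time: 11.25
ee_pos: [0.6316, -0.0234, 0.1491]
eef_rot: [0.983, 0.186, -0.001, -0.0]
ft_force: [0.6, 0.6, -0.1]
width: 0.0871
grip_force: 0.0
[344.0734 235.0449] (array([ 0.6344, -0.037 ,  0.6344, -0.0371,  0.0302, -3.1333,  3.1006,
        0.0296]), 1424)
t 11.30 p [ 0.6317 -0.0227  0.1495] yaw -1.196 w 0.0871 g 0.0 F [ 0.4  0.2 -0. ] | dp [-0.026  0.106  0.663] rot [-0.0002  0.0002 -0.0026] deg 0.9
```

```bash
python3 -m pendant '[{"dp":[-0.018,0.095,0.35],"rotation":[0,0,0],"jaw":1},{"dp":[-0.018,0.095,0.7],"rotation":[0,0,0],"jaw":1},{"dp":[-0.018,0.095,0.97],"rotation":[0,0,0],"jaw":1},{"dp":[-0.018,0.095,0.973],"rotation":[0,0,0],"jaw":1},{"dp":[-0.018,0.095,0.973],"rotation":[0,0,0],"jaw":0.55},{"dp":[-0.018,0.095,0.973],"rotation":[0,0,0],"jaw":0.55},{"dp":[-0.018,0.095,0.973],"rotation":[0,0,0],"jaw":0.55},{"dp":[-0.018,0.095,0.973],"rotation":[0,0,0],"jaw":0.55}]' 15; python3 plan.py .6344 -.0372 .003 .3
```

```text
time: 12.3
ee_pos: [0.6353, -0.0378, 0.0049]
eef_rot: [0.983, 0.186, 0.0, -0.0]
ft_force: [-0.6, 0.8, 2.2]
width: 0.0585
grip_force: 15.0
t 12.30 p [ 0.6353 -0.0378  0.0049] yaw -1.197 w 0.0585 g 15.0 F [-0.6  0.8  2.2] | dp [-0.004 -0.006  0.013] rot [ 0.000e+00 -1.000e-04 -2.382e-01] deg 85.8
```

```bash
python3 -m pendant '[{"dp":[0,0,0],"rotation":[0,0,0],"jaw":1},{"dp":[0,0,0],"rotation":[0,0,0],"jaw":1},{"dp":[0,0,0.01],"rotation":[0,0,-0.03],"jaw":1},{"dp":[0,0,0.01],"rotation":[0,0,-0.06],"jaw":1},{"dp":[0,0,0.01],"rotation":[0,0,-0.09],"jaw":1},{"dp":[0,0,0.01],"rotation":[0,0,-0.12],"jaw":1},{"dp":[0,0,0.01],"rotation":[0,0,-0.15],"jaw":1},{"dp":[0,0,0.01],"rotation":[0,0,-0.18],"jaw":1}]'
python3 -m pendant '[{"dp":[0,0,0],"rotation":[0,0,-0.03],"jaw":1},{"dp":[0,0,0],"rotation":[0,0,-0.058],"jaw":1},{"dp":[0,0,0],"rotation":[0,0,-0.058],"jaw":1},{"dp":[0,0,0],"rotation":[0,0,-0.058],"jaw":0.5},{"dp":[0,0,0],"rotation":[0,0,-0.058],"jaw":0.5},{"dp":[0,0,0],"rotation":[0,0,-0.058],"jaw":0.5},{"dp":[0,0,0],"rotation":[0,0,-0.058],"jaw":0.5}]' 25
python3 plan.py .6344 -.0372 .15 .3
```

```text
time: 13.3
ee_pos: [0.6351, -0.0381, 0.003]
eef_rot: [0.73, 0.683, -0.0, -0.0]
ft_force: [-0.5, -0.3, -0.3]
width: 0.087
grip_force: 0.0
time: 14.18
ee_pos: [0.6351, -0.0379, 0.003]
eef_rot: [0.597, 0.802, -0.0, -0.0]
ft_force: [-0.2, -0.2, 0.1]
width: 0.0594
grip_force: 25.0
t 14.18 p [ 0.6351 -0.0379  0.003 ] yaw 0.292 w 0.0594 g 25.0 F [-0.2 -0.2  0.1] | dp [ 0.006 -0.003 -0.98 ] rot [-0.     -0.     -0.0013] deg 0.5
```

```bash
python3 -m pendant '[{"dp":[0,0,-0.3],"rotation":[0,0,0],"jaw":0.5},{"dp":[0,0,-0.6],"rotation":[0,0,0.027],"jaw":0.5},{"dp":[-0.05,-0.2,-0.9],"rotation":[0,0,0.053],"jaw":0.5},{"dp":[0.1,-0.4,-0.98],"rotation":[0,0,0.053],"jaw":0.5},{"dp":[0.3,-0.6,-0.98],"rotation":[0,0,0.053],"jaw":0.5},{"dp":[0.3,-0.6,-0.98],"rotation":[0,0,0.053],"jaw":0.5},{"dp":[0.3,-0.6,-0.98],"rotation":[0,0,0.053],"jaw":0.5}]'
python3 - <<'E'
from w2 import *
c=shot('wrist','w6.png'); held(c,.030)
E
python3 plan.py .4873 .1180 .15 -.04
```

```text
time: 15.05
ee_pos: [0.5364, -0.0209, 0.1503]
eef_rot: [0.721, 0.693, 0.0, 0.0]
ft_force: [0.2, 0.3, -1.9]
width: 0.0597
grip_force: 25.0
TCP top px [324.3 319. ] yaw -0.041
blob [284. 306.] 551 r 0.0175 dir 2.763 fit -0.352
blob [336. 376.] 157 r 0.0278 dir -1.424 fit 0.137
t 15.10 p [ 0.5366 -0.0212  0.1502] yaw -0.041 w 0.0594 g 25.0 F [-0.4  0.1 -2.2] | dp [ 0.914 -0.367  0.001] rot [ 0.0001  0.     -0.0002] deg 0.1
```

View pics/w6.png

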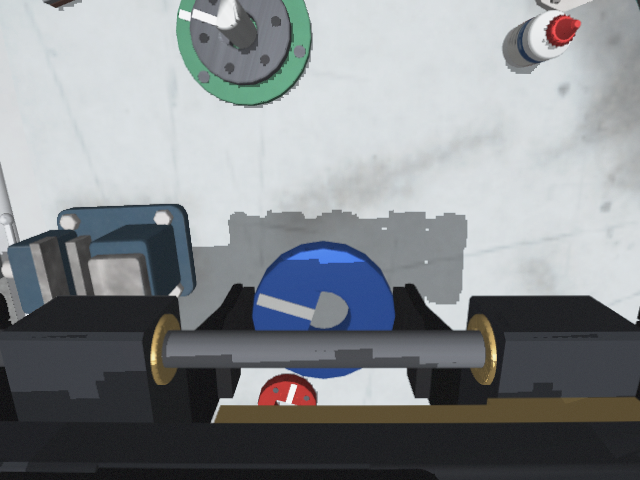

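The blue wheel is held with its line fully visible, (259,298) to (313,315), giving an angle of 2.79, which matches the base. The flange is seated on the arbor at (240,25). Now move over the post and down.

```bash
python3 -m pendant '[{"dp":[0.3,-0.12,0],"rotation":[0,0,0],"jaw":0.5},{"dp":[0.6,-0.24,0],"rotation":[0,0,0],"jaw":0.5},{"dp":[0.914,-0.366,0],"rotation":[0,0,0],"jaw":0.5},{"dp":[0.914,-0.366,0.2],"rotation":[0,0,0],"jaw":0.5},{"dp":[0.914,-0.366,0.4],"rotation":[0,0,0],"jaw":0.5},{"dp":[0.914,-0.366,0.43],"rotation":[0,0,0],"jaw":0.5},{"dp":[0.914,-0.366,0.43],"rotation":[0,0,0],"jaw":0.5},{"dp":[0.914,-0.366,0.43],"rotation":[0,0,0],"jaw":0.5}]';python3 plan.py .4873 .1180 .060 -.04; python3 - <<'E'
from meas import *
from scipy.optimize import least_squares
c=shot('wrist'); tcp=r.read_state()['ee_pos']
hsv=cv2.cvtColor(c['image'],cv2.COLOR_RGB2HSV)
def circ(P,rad):
    f=least_squares(lambda q:np.hypot(P[:,0]-q[0],P[:,1]-q[1])-rad,P.mean(0),loss='soft_l1',f_scale=.0005); return f.x,np.sqrt((f.fun**2).mean())
m=mask(hsv,'arbor'); m[275:]=0
h=cv2.convexHull(max(cv2.findContours(m,cv2.RETR_EXTERNAL,cv2.CHAIN_APPROX_NONE)[0],key=cv2.contourArea)).reshape(-1,2)
h=h[h[:,1]<h[:,1].min()+55]; print(tcp,'base',circ(ray(c,h,.012)[:,:2],.0455),len(h))
m=mask(hsv,'blue'); m[:230]=0;m[385:]=0;m[:,:235]=0;m[:,410:]=0
h=cv2.convexHull(max(cv2.findContours(m,cv2.RETR_EXTERNAL,cv2.CHAIN_APPROX_NONE)[0],key=cv2.contourArea)).reshape(-1,2)
h=h[(h[:,1]<325)&(h[:,1]>285)]
print('disc',circ(ray(c,h,tcp[2]+.010)[:,:2],.030),len(h))
E
```

```text
time: 16.1
ee_pos: [0.4877, 0.1184, 0.0867]
eef_rot: [0.721, 0.692, 0.001, 0.0]
ft_force: [-0.0, 0.6, -1.0]
width: 0.0595
grip_force: 25.0
t 16.10 p [0.4877 0.1184 0.0867] yaw -0.041 w 0.0595 g 25.0 F [-0.   0.6 -1. ] | dp [-0.003 -0.003  0.178] rot [ 0.0003 -0.0001 -0.0002] deg 0.1
[0.4876 0.1184 0.0867] base (array([0.4875, 0.119 ]), np.float64(0.0005669911041563629)) 24
disc (array([0.4874, 0.118 ]), np.float64(0.0003486619428546535)) 8
```

```bash
python3 -m pendant '[{"dp":[0,-0.001,0.06],"rotation":[0,0,0],"jaw":0.5},{"dp":[0,-0.001,0.12],"rotation":[0,0,0],"jaw":0.5},{"dp":[0,-0.001,0.17],"rotation":[0,0,0],"jaw":0.5},{"dp":[0,-0.001,0.17],"rotation":[0,0,0],"jaw":0.5}]'; python3 -m pendant '[{"dp":[0,0,0.06],"rotation":[0,0,0],"jaw":0.5},{"dp":[0,0,0.12],"rotation":[0,0,0],"jaw":0.5},{"dp":[0,0,0.18],"rotation":[0,0,0],"jaw":0.5},{"dp":[0,0,0.215],"rotation":[0,0,0],"jaw":0.5},{"dp":[0,0,0.215],"rotation":[0,0,0],"jaw":0.5},{"dp":[0,0,0.215],"rotation":[0,0,0],"jaw":0.5}]'
```

```text
time: 16.65
ee_pos: [0.4862, 0.1182, 0.0593]
eef_rot: [0.721, 0.693, -0.001, -0.0]
ft_force: [0.3, -0.1, -0.8]
width: 0.0596
grip_force: 25.0
time: 17.4
ee_pos: [0.4866, 0.1184, 0.0277]
eef_rot: [0.721, 0.693, 0.0, 0.0]
ft_force: [-0.4, -0.6, -1.6]
width: 0.0599
grip_force: 25.0
```

```bash
python3 -m pendant '[{"dp":[0,0,0],"rotation":[0,0,0],"jaw":1},{"dp":[0,0,0],"rotation":[0,0,0],"jaw":1},{"dp":[0,0,0],"rotation":[0,0,0],"jaw":1},{"dp":[0,0,-0.3],"rotation":[0,0,0],"jaw":1},{"dp":[0,0,-0.6],"rotation":[0,0,0],"jaw":1},{"dp":[0,0,-0.9],"rotation":[0,0,0],"jaw":1},{"dp":[0,0,-0.9],"rotation":[0,0,0],"jaw":1}]'
python3 -m pendant '[{"dp":[0.17,0.2,0],"rotation":[0,0,-0.025],"jaw":1},{"dp":[0.34,0.4,0],"rotation":[0,0,-0.05],"jaw":1},{"dp":[0.51,0.6,0],"rotation":[0,0,-0.075],"jaw":1},{"dp":[0.67,0.775,0],"rotation":[0,0,-0.1],"jaw":1},{"dp":[0.67,0.775,0],"rotation":[0,0,-0.126],"jaw":1},{"dp":[0.67,0.775,0],"rotation":[0,0,-0.126],"jaw":1},{"dp":[0.67,0.775,0],"rotation":[0,0,-0.126],"jaw":1}]'
python3 - <<'E'
from w2 import *
c=shot('wrist','w7.png'); px=proj(c,[[.607,.214,.013]])[0]; print(px,measure(c,'brass',px,.013,.022))
E
python3 plan.py .607 .214 .003 .75
```

```text
time: 18.27
ee_pos: [0.4886, 0.119, 0.1663]
eef_rot: [0.721, 0.693, 0.003, 0.001]
ft_force: [0.4, 0.2, -0.8]
width: 0.0873
grip_force: 0.0
time: 19.15
ee_pos: [0.6065, 0.2136, 0.1624]
eef_rot: [0.4, 0.916, -0.0, -0.0]
ft_force: [-0.8, 0.5, 0.7]
width: 0.0869
grip_force: 0.0
[324.0289 226.9598] (array([ 0.606 ,  0.2165,  0.606 ,  0.2168,  0.022 , -2.8252, -2.9832,
        0.0214]), 1288)
t 19.20 p [0.6065 0.2137 0.1626] yaw 0.748 w 0.0869 g 0.0 F [ 0.3  0.5 -0.5] | dp [-1.000e-03  4.000e-03  1.064e+00] rot [-0.     -0.     -0.0004] deg 0.1
```

View pics/w7.png

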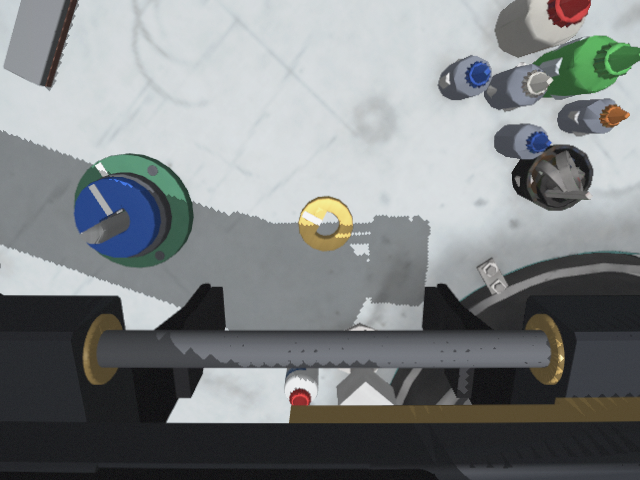

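The wheel is on the post at (120,215). The brass ring is at (325,223), with clear space for the fingers along the closing line. Descend and grip.

```bash
python3 -m pendant '[{"dp":[0.016,0.01,0.35],"rotation":[0,0,0],"jaw":1},{"dp":[0.016,0.01,0.7],"rotation":[0,0,0],"jaw":1},{"dp":[0.016,0.01,0.9],"rotation":[0,0,0],"jaw":1},{"dp":[0.016,0.01,0.9],"rotation":[0,0,0],"jaw":1},{"dp":[0.016,0.01,0.9],"rotation":[0,0,0],"jaw":1}]'; python3 plan.py .606 .2165 .003 .75
```

```text
time: 19.82
ee_pos: [0.6072, 0.2171, 0.0296]
eef_rot: [0.399, 0.917, 0.001, 0.001]
ft_force: [0.6, 0.6, 0.4]
width: 0.0868
grip_force: 0.0
t 19.82 p [0.6072 0.2171 0.0296] yaw 0.750 w 0.0868 g 0.0 F [0.6 0.6 0.4] | dp [ 0.003 -0.009  0.178] rot [0.0003 0.0001 0.    ] deg 0.1
```

```bash
python3 -m pendant '[{"dp":[0.0,0,0.165],"rotation":[0,0,0],"jaw":1},{"dp":[0,0,0.165],"rotation":[0,0,0],"jaw":1},{"dp":[0,0,0.165],"rotation":[0,0,0],"jaw":0.3},{"dp":[0,0,0.165],"rotation":[0,0,0],"jaw":0.3},{"dp":[0,0,0.165],"rotation":[0,0,0],"jaw":0.3},{"dp":[0,0,0.165],"rotation":[0,0,0],"jaw":0.3},{"dp":[0,0,0.165],"rotation":[0,0,0],"jaw":0.3}]' 25
python3 -m pendant '[{"dp":[0,0,-0.3],"rotation":[0,0,0],"jaw":0.3},{"dp":[0,0,-0.6],"rotation":[0,0,0],"jaw":0.3},{"dp":[0,0,-0.9],"rotation":[0,0,0.025],"jaw":0.3},{"dp":[0,0,-0.9],"rotation":[0,0,0.05],"jaw":0.3},{"dp":[0,0,-0.9],"rotation":[0,0,0.078],"jaw":0.3},{"dp":[0,0,-0.9],"rotation":[0,0,0.078],"jaw":0.3},{"dp":[0,0,-0.9],"rotation":[0,0,0.078],"jaw":0.3}]'
python3 - <<'E'
from w2 import *
c=shot('wrist','w8.png'); held(c,.022)
cv2.imwrite('pics/w8c.png',cv2.resize(c['image'][200:400,200:450,::-1],(750,600),interpolation=cv2.INTER_CUBIC))
E
python3 plan.py .4872 .1182 .14 .25
```

```text
time: 20.7
ee_pos: [0.6063, 0.2169, 0.0031]
eef_rot: [0.398, 0.917, 0.0, -0.0]
ft_force: [0.2, -0.3, -0.3]
width: 0.045
grip_force: 0.2
time: 21.58
ee_pos: [0.6061, 0.2168, 0.1379]
eef_rot: [0.607, 0.794, -0.0, -0.0]
ft_force: [-0.6, -0.2, -0.6]
width: 0.043
grip_force: 25.0
TCP top px [323.4 318.6] yaw 0.264
blob [295. 307.] 331 r 0.0129 dir 2.977 fit -0.257
t 21.62 p [0.6062 0.2168 0.1379] yaw 0.264 w 0.0429 g 25.0 F [ 0.2 -1.3 -1.3] | dp [-0.427 -0.937 -0.014] rot [-0.0001  0.      0.0023] deg 0.8
```

View pics/w8c.png

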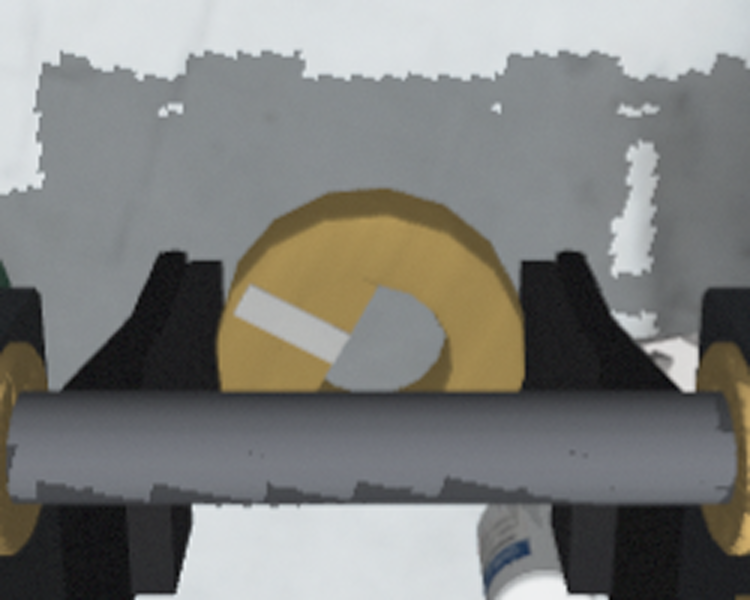

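The crop shows the brass ring held, with its line from (245,301) to (340,345), top-face upper edge at (378,216), and sides at columns 218 and 525. I'll compute its angle and its offset in the grip.

```bash
python3 - <<'E'
from meas import *
from scipy.optimize import least_squares
c=shot('wrist'); s=r.read_state(); tcp=s['ee_pos']
f=lambda P:np.array(P)/3+200-1/3
for up in (.009,.0105,.012):
    L=ray(c,f([(245,301),(340,345)]),tcp[2]+up); d=L[0]-L[1]
    P=ray(c,f([(218,350),(525,350),(378,216),(290,238),(465,240),(243,290),(500,285)]),tcp[2]+up)[:,:2]
    q=least_squares(lambda q:np.hypot(P[:,0]-q[0],P[:,1]-q[1])-.022,P.mean(0))
    o=R.from_quat(s['eef_rot']).inv().apply(np.r_[q.x-tcp[:2],0])
    print(up,'line',np.arctan2(d[1],d[0]),'offset tool xy',o[:2],np.sqrt((q.fun**2).mean()), 'ang from centre',np.arctan2(*(L[0][:2]-q.x)[::-1]))
E
```

```text
0.009 line 2.933852837357105 offset tool xy [-0.0021  0.0002] 0.0005994931235975651 ang from centre 2.885367968461583
0.0105 line 2.9338528373571062 offset tool xy [-0.0017  0.0002] 0.000677619755321497 ang from centre 2.872789767374408
0.012 line 2.9338528373571062 offset tool xy [-0.0012  0.0002] 0.0007587128583957726 ang from centre 2.8600895255835583
```

```bash
python3 plan.py .4870 .1196 .14 .16
```

```text
t 21.68 p [0.6062 0.2168 0.1379] yaw 0.264 w 0.0423 g 25.0 F [-0.2  0.5 -1.2] | dp [-0.418 -0.936 -0.014] rot [-0.      0.      0.0165] deg 5.9
```

```bash
python3 -m pendant '[{"dp":[-0.14,-0.31,-0.01],"rotation":[0,0,0.0165],"jaw":0.3},{"dp":[-0.28,-0.62,-0.01],"rotation":[0,0,0.0165],"jaw":0.3},{"dp":[-0.418,-0.936,-0.01],"rotation":[0,0,0.0165],"jaw":0.3},{"dp":[-0.418,-0.936,0.15],"rotation":[0,0,0.0165],"jaw":0.3},{"dp":[-0.418,-0.936,0.32],"rotation":[0,0,0.0165],"jaw":0.3},{"dp":[-0.418,-0.936,0.32],"rotation":[0,0,0.0165],"jaw":0.3},{"dp":[-0.418,-0.936,0.32],"rotation":[0,0,0.0165],"jaw":0.3}]'
python3 plan.py .4870 .1196 .06 .16
python3 - <<'E'
from w2 import *
c=shot('wrist'); held(c,.022)
cv2.imwrite('pics/w9c.png',cv2.resize(c['image'][200:400,200:450,::-1],(750,600),interpolation=cv2.INTER_CUBIC))
E
```

```text
time: 22.55
ee_pos: [0.4874, 0.1201, 0.091]
eef_rot: [0.649, 0.761, 0.0, 0.0]
ft_force: [1.0, -0.1, -1.8]
width: 0.0429
grip_force: 25.0
t 22.55 p [0.4874 0.1201 0.091 ] yaw 0.158 w 0.0429 g 25.0 F [ 1.  -0.1 -1.8] | dp [-0.003 -0.003  0.206] rot [ 0.0001 -0.     -0.0003] deg 0.1
TCP top px [323.9 318.5] yaw 0.158
blob [295. 307.] 333 r 0.0130 dir 2.888 fit -0.363
```

View pics/w9c.png

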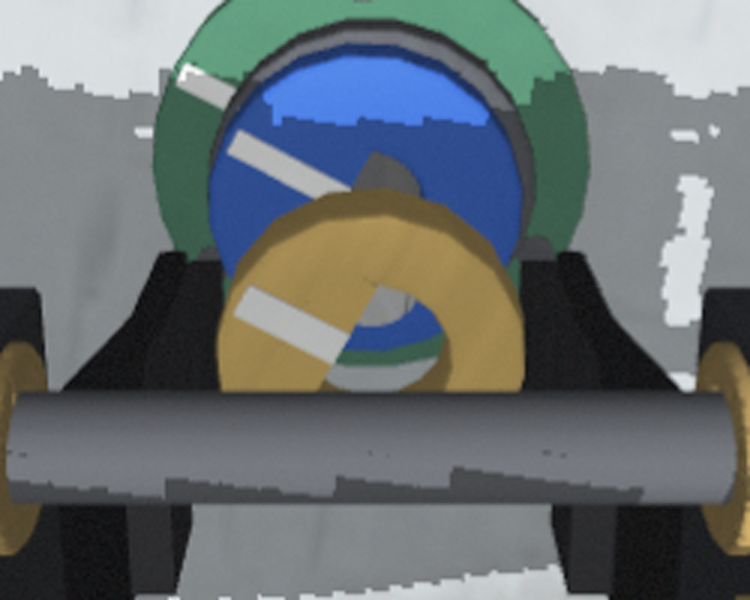

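The brass, blue and base lines are parallel in this view, and the brass (centre column 371) sits over the base (371). The post top shows through the bore at (385,305). Lower it.

```bash
python3 -m pendant '[{"dp":[0,0,0.06],"rotation":[0,0,0],"jaw":0.3},{"dp":[0,0,0.12],"rotation":[0,0,0],"jaw":0.3},{"dp":[0,0,0.19],"rotation":[0,0,0],"jaw":0.3},{"dp":[0,0,0.19],"rotation":[0,0,0],"jaw":0.3},{"dp":[0,0,0.19],"rotation":[0,0,0],"jaw":0.3}]'; python3 plan.py .4870 .1196 .041 .16
```

```text
time: 23.22
ee_pos: [0.4869, 0.12, 0.0616]
eef_rot: [0.649, 0.76, -0.0, 0.0]
ft_force: [0.1, 0.8, -1.0]
width: 0.0428
grip_force: 25.0
t 23.23 p [0.4869 0.12   0.0616] yaw 0.157 w 0.0428 g 25.0 F [ 0.1  0.8 -1. ] | dp [-0.003  0.     0.137] rot [-0.      0.     -0.0004] deg 0.2
```

```bash
python3 -m pendant '[{"dp":[-0.002,0,0.07],"rotation":[0,0,0],"jaw":0.3},{"dp":[-0.002,0,0.133],"rotation":[0,0,0],"jaw":0.3},{"dp":[-0.002,0,0.133],"rotation":[0,0,0],"jaw":0.3},{"dp":[-0.002,0,0.133],"rotation":[0,0,0],"jaw":0.3}]'; python3 -m pendant '[{"dp":[0,0,0],"rotation":[0,0,0],"jaw":1},{"dp":[0,0,0],"rotation":[0,0,0],"jaw":1},{"dp":[0,0,0],"rotation":[0,0,0],"jaw":1},{"dp":[0,0,0],"rotation":[0,0,0],"jaw":1},{"dp":[0,0,-0.3],"rotation":[0,0,0],"jaw":1},{"dp":[0,0,-0.6],"rotation":[0,0,0],"jaw":1},{"dp":[0,0,-0.8],"rotation":[0,0,0],"jaw":1},{"dp":[0,0,-0.8],"rotation":[0,0,0],"jaw":1}]'
python3 plan.py .4985 -.178 .15 -.6
```

```text
time: 23.72
ee_pos: [0.4866, 0.1196, 0.0412]
eef_rot: [0.649, 0.76, -0.0, -0.0]
ft_force: [-1.0, 0.2, -1.2]
width: 0.0426
grip_force: 25.0
time: 24.72
ee_pos: [0.4882, 0.1202, 0.164]
eef_rot: [0.649, 0.76, 0.002, 0.001]
ft_force: [-0.5, 0.2, 0.3]
width: 0.0868
grip_force: 0.0
t 24.73 p [0.4882 0.1202 0.164 ] yaw 0.157 w 0.0868 g 0.0 F [-0.5  0.2  0.3] | dp [-1.975 -0.244  0.089] rot [ 0.0006 -0.0005  0.1205] deg 43.4
```

```bash
python3 -m pendant '[{"dp":[-0.33,-0.04,0],"rotation":[0,0,0.028],"jaw":1},{"dp":[-0.66,-0.08,0],"rotation":[0,0,0.056],"jaw":1},{"dp":[-1,-0.12,0],"rotation":[0,0,0.084],"jaw":1},{"dp":[-1,-0.12,0],"rotation":[0,0,0.11],"jaw":1},{"dp":[-1,-0.12,0],"rotation":[0,0,0.12],"jaw":1},{"dp":[-1,-0.12,0],"rotation":[0,0,0.12],"jaw":1},{"dp":[-1,-0.12,0],"rotation":[0,0,0.12],"jaw":1}]'
python3 plan.py .4985 -.178 .15 -.6
```

```text
time: 25.6
ee_pos: [0.4923, -0.0311, 0.1612]
eef_rot: [0.883, 0.469, -0.0, -0.0]
ft_force: [0.6, -0.2, -0.4]
width: 0.0871
grip_force: 0.0
t 25.60 p [ 0.4923 -0.0311  0.1612] yaw -0.595 w 0.0871 g 0.0 F [ 0.6 -0.2 -0.4] | dp [-0.788  0.583  0.074] rot [-0.0001  0.0001  0.0008] deg 0.3
```

```bash
python3 -m pendant '[{"dp":[-0.26,0.19,0.03],"rotation":[0,0,0],"jaw":1},{"dp":[-0.52,0.39,0.06],"rotation":[0,0,0],"jaw":1},{"dp":[-0.79,0.58,0.08],"rotation":[0,0,0],"jaw":1},{"dp":[-0.79,0.58,0.08],"rotation":[0,0,0],"jaw":1},{"dp":[-0.79,0.58,0.08],"rotation":[0,0,0],"jaw":1}]'
python3 - <<'E'
from w2 import *
c=shot('wrist','w10.png'); px=proj(c,[[.4985,-.178,.013]])[0]; print(px,measure(c,'red',px,.013,.026))
E
python3 plan.py .4985 -.178 .003 -.6
```

```text
time: 26.22
ee_pos: [0.498, -0.1775, 0.1493]
eef_rot: [0.883, 0.468, -0.0, -0.0]
ft_force: [-0.7, 0.5, 0.6]
width: 0.087
grip_force: 0.0
[324.8402 231.0106] (array([ 0.4984, -0.1769,  0.4983, -0.1767,  0.0261,  1.2505,  1.2234,
        0.0255]), 1173)
t 26.27 p [ 0.4981 -0.1769  0.1494] yaw -0.594 w 0.0870 g 0.0 F [ 0.4  0.8 -0.8] | dp [-0.005  0.007  0.976] rot [-0.0001 -0.      0.0009] deg 0.3
```

```bash
python3 -m pendant '[{"dp":[0,0,0.35],"rotation":[0,0,0],"jaw":1},{"dp":[0,0,0.7],"rotation":[0,0,0],"jaw":1},{"dp":[0,0,0.97],"rotation":[0,0,0],"jaw":1},{"dp":[0,0,0.975],"rotation":[0,0,0],"jaw":1},{"dp":[0,0,0.975],"rotation":[0,0,0],"jaw":0.4},{"dp":[0,0,0.975],"rotation":[0,0,0],"jaw":0.4},{"dp":[0,0,0.975],"rotation":[0,0,0],"jaw":0.4},{"dp":[0,0,0.975],"rotation":[0,0,0],"jaw":0.4}]' 25
python3 -m pendant '[{"dp":[0,0,0],"rotation":[0,0,0],"jaw":0.4},{"dp":[0,0,0],"rotation":[0,0,0],"jaw":0.4},{"dp":[0,0,-0.3],"rotation":[0,0,0],"jaw":0.4},{"dp":[0,0,-0.6],"rotation":[0,0,0],"jaw":0.4},{"dp":[0,0,-0.9],"rotation":[0,0,-0.025],"jaw":0.4},{"dp":[0,0,-0.97],"rotation":[0,0,-0.05],"jaw":0.4},{"dp":[0,0,-0.97],"rotation":[0,0,-0.075],"jaw":0.4},{"dp":[0,0,-0.97],"rotation":[0,0,-0.1],"jaw":0.4}]'
python3 plan.py .4872 .1182 .15 .96
```

```text
time: 27.28
ee_pos: [0.4981, -0.178, 0.0036]
eef_rot: [0.884, 0.468, 0.0, -0.0]
ft_force: [0.2, 0.4, -0.3]
width: 0.0552
grip_force: 0.0
time: 28.28
ee_pos: [0.4978, -0.1781, 0.1488]
eef_rot: [0.694, 0.72, 0.0, -0.0]
ft_force: [-0.1, -0.5, -1.6]
width: 0.0501
grip_force: 25.0
t 28.27 p [ 0.4978 -0.1781  0.1488] yaw 0.037 w 0.0501 g 25.0 F [-0.1 -0.5 -1.6] | dp [ 1.977  0.002 -0.007] rot [ 0.     -0.     -0.1469] deg 52.9
```

```bash
python3 -m pendant '[{"dp":[0.33,0,0],"rotation":[0,0,-0.029],"jaw":0.4},{"dp":[0.66,0,0],"rotation":[0,0,-0.058],"jaw":0.4},{"dp":[1,0,0],"rotation":[0,0,-0.087],"jaw":0.4},{"dp":[1,0,0],"rotation":[0,0,-0.116],"jaw":0.4},{"dp":[1,0,0],"rotation":[0,0,-0.147],"jaw":0.4},{"dp":[1,0,0],"rotation":[0,0,-0.147],"jaw":0.4},{"dp":[1,0,0],"rotation":[0,0,-0.147],"jaw":0.4}]'
python3 plan.py .4872 .1182 .15 .96
python3 - <<'E'
from w2 import *
c=shot('wrist','w11.png'); held(c,.026,thr=150)
cv2.imwrite('pics/w11c.png',cv2.resize(c['image'][200:400,200:450,::-1],(750,600),interpolation=cv2.INTER_CUBIC))
E
```

```text
time: 29.15
ee_pos: [0.4931, -0.0284, 0.1487]
eef_rot: [0.305, 0.952, -0.0, -0.0]
ft_force: [0.1, -0.3, -1.3]
width: 0.0503
grip_force: 25.0
t 29.15 p [ 0.4931 -0.0284  0.1487] yaw 0.951 w 0.0503 g 25.0 F [ 0.1 -0.3 -1.3] | dp [ 0.6    0.773 -0.008] rot [-0.     -0.     -0.0014] deg 0.5
TCP top px [322.8 318.2] yaw 0.951
blob [313. 284.] 491 r 0.0154 dir 2.771 fit -0.353
blob [323. 370.] 97 r 0.0243 dir -0.626 fit 0.944
```

View pics/w11c.png

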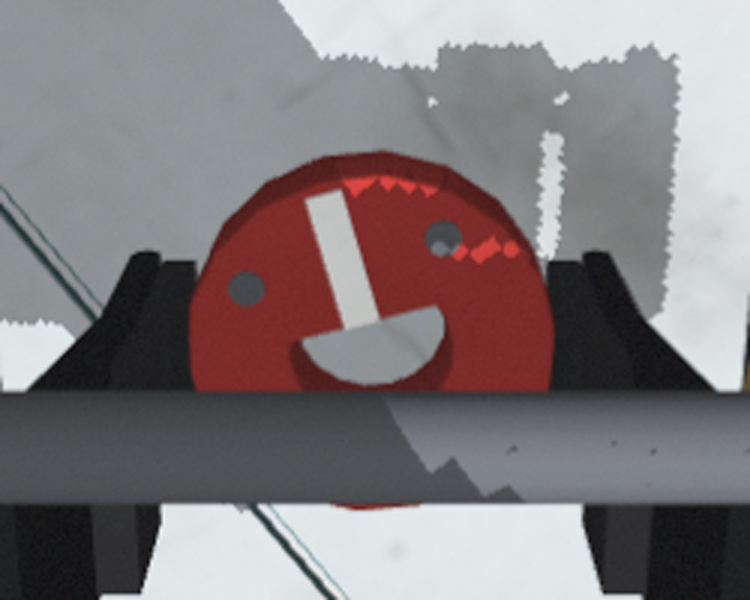

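The collar is held with its line from (325,197) to (360,325), at 2.79. Top-face edges: sides at columns 190 and 553, top (372,180), bottom (375,509). Check its offset in the grip.

```bash
python3 - <<'E'
from meas import *
from scipy.optimize import least_squares
c=shot('wrist'); s=r.read_state(); tcp=s['ee_pos']
f=lambda P:np.array(P)/3+200-1/3
for up in (.009,.0105):
    P=ray(c,f([(190,345),(553,345),(375,179),(280,203),(465,203),(375,509)]),tcp[2]+up)[:,:2]
    q=least_squares(lambda q:np.hypot(P[:,0]-q[0],P[:,1]-q[1])-.026,P.mean(0))
    print(up,'offset tool xy',R.from_quat(s['eef_rot']).inv().apply(np.r_[q.x-tcp[:2],0])[:2],np.sqrt((q.fun**2).mean()))
E
```

```text
0.009 offset tool xy [-0.0004  0.0003] 0.000873945784043266
0.0105 offset tool xy [0.0002 0.0003] 0.0010977110337488918
```

Centred. Move over the post (dp 0.6, 0.773) and down to about 0.09.

```bash
python3 -m pendant '[{"dp":[0.2,0.26,0],"rotation":[0,0,0],"jaw":0.4},{"dp":[0.4,0.52,0],"rotation":[0,0,0],"jaw":0.4},{"dp":[0.6,0.773,0],"rotation":[0,0,0],"jaw":0.4},{"dp":[0.6,0.773,0.2],"rotation":[0,0,0],"jaw":0.4},{"dp":[0.6,0.773,0.38],"rotation":[0,0,0],"jaw":0.4},{"dp":[0.6,0.773,0.38],"rotation":[0,0,0],"jaw":0.4},{"dp":[0.6,0.773,0.38],"rotation":[0,0,0],"jaw":0.4}]'
python3 plan.py .4872 .1182 .067 .95
python3 - <<'E'
from w2 import *
c=shot('wrist','w12.png'); held(c,.026,thr=150)
cv2.imwrite('pics/w12c.png',cv2.resize(c['image'][150:400,180:470,::-1],(696,600),interpolation=cv2.INTER_CUBIC))
E
```

```text
time: 30.12
ee_pos: [0.4873, 0.1184, 0.0929]
eef_rot: [0.303, 0.953, 0.0, 0.0]
ft_force: [0.1, -0.1, -0.6]
width: 0.0505
grip_force: 25.0
t 30.12 p [0.4873 0.1184 0.0929] yaw 0.954 w 0.0505 g 25.0 F [ 0.1 -0.1 -0.6] | dp [-0.    -0.001  0.172] rot [0.0001 0.0001 0.0007] deg 0.2
TCP top px [323.2 318.7] yaw 0.954
blob [313. 285.] 497 r 0.0155 dir 2.781 fit -0.349
blob [336. 370.] 49 r 0.0248 dir -0.392 fit 1.162
```

View pics/w12c.png

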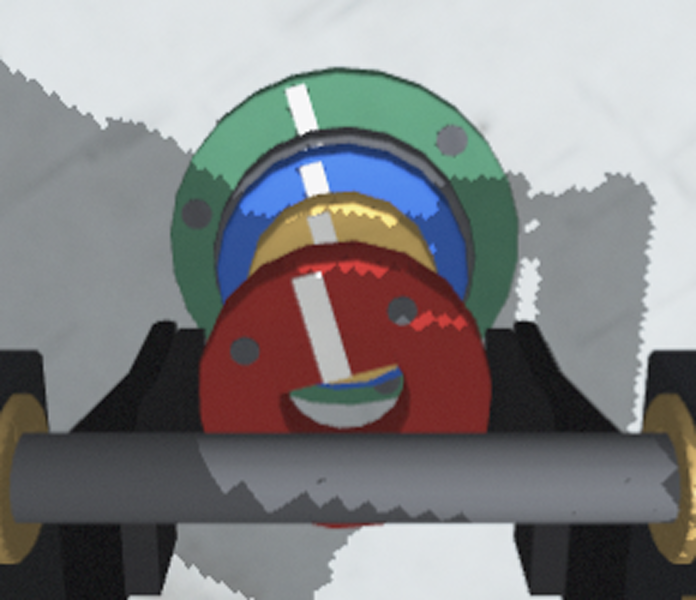

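All four lines run parallel and the parts are centred. Lower it onto the post.

```bash
python3 -m pendant '[{"dp":[0,0,0.06],"rotation":[0,0,0],"jaw":0.4},{"dp":[0,0,0.12],"rotation":[0,0,0],"jaw":0.4},{"dp":[0,0,0.18],"rotation":[0,0,0],"jaw":0.4},{"dp":[0,0,0.18],"rotation":[0,0,0],"jaw":0.4},{"dp":[0,0,0.18],"rotation":[0,0,0],"jaw":0.4}]';python3 plan.py .4872 .1182 .0545 .95
```

```text
time: 30.8
ee_pos: [0.4868, 0.1184, 0.065]
eef_rot: [0.303, 0.953, 0.0, 0.0]
ft_force: [0.0, -0.3, -1.0]
width: 0.0504
grip_force: 25.0
t 30.80 p [0.4868 0.1184 0.065 ] yaw 0.955 w 0.0504 g 25.0 F [ 0.  -0.3 -1. ] | dp [-0.003  0.     0.07 ] rot [0.     0.     0.0009] deg 0.3
```

```bash
python3 -m pendant '[{"dp":[0,0,0.04],"rotation":[0,0,0],"jaw":0.4},{"dp":[0,0,0.068],"rotation":[0,0,0],"jaw":0.4},{"dp":[0,0,0.068],"rotation":[0,0,0],"jaw":0.4},{"dp":[0,0,0.068],"rotation":[0,0,0],"jaw":0.4}]'; python3 -m pendant '[{"dp":[0,0,0],"rotation":[0,0,0],"jaw":1},{"dp":[0,0,0],"rotation":[0,0,0],"jaw":1},{"dp":[0,0,0],"rotation":[0,0,0],"jaw":1},{"dp":[0,0,0],"rotation":[0,0,0],"jaw":1},{"dp":[0,0,-0.3],"rotation":[0,0,0],"jaw":1},{"dp":[0,0,-0.6],"rotation":[0,0,0],"jaw":1},{"dp":[-0.3,0,-0.8],"rotation":[0,0,0],"jaw":1},{"dp":[-0.6,0,-0.8],"rotation":[0,0,0],"jaw":1}]'
python3 -m pendant '[{"dp":[0,0,0],"rotation":[0,0,0],"jaw":1},{"dp":[0,0,0],"rotation":[0,0,0],"jaw":1},{"dp":[0,0,0],"rotation":[0,0,0],"jaw":1}]'
python3 - <<'E'
from w2 import *
c=shot('scene'); cv2.imwrite('pics/s2.png',cv2.resize(c['image'][160:320,190:350,::-1],(600,600),interpolation=cv2.INTER_CUBIC))
w=shot('wrist','w13.png'); u=proj(w,[[.4873,.1182,.064]])[0].astype(int); print(u)
d=w['z_map']; T=w['T']; pts=[]
for off in [(-14,0),(14,0),(0,-14),(0,14),(-10,10),(10,10),(10,-10),(-10,-10)]:
    for k in (.017,):
        a=np.array(off)/np.hypot(*off); p=proj(w,[[.4873+k*a[0],.1182+k*a[1],.064]])[0].round().astype(int)
        if 0<=p[0]<640 and 0<=p[1]<480:
            q=cv2.undistortPoints(np.array([[p]],float),w['mtx'],np.array(w['distortion'],float)).ravel()
            print(a.round(1),p,(T[:3,:3]@(np.r_[q,1]*d[p[1],p[0]])+T[:3,3]).round(4),w['image'][p[1],p[0]])
E
```

```text
time: 31.3
ee_pos: [0.4866, 0.1184, 0.0545]
eef_rot: [0.303, 0.953, -0.0, -0.0]
ft_force: [-0.5, 0.1, -0.8]
width: 0.0504
grip_force: 25.0
time: 32.3
ee_pos: [0.5625, 0.0666, 0.1779]
eef_rot: [0.302, 0.953, 0.002, 0.002]
ft_force: [0.7, 1.2, -0.1]
width: 0.0869
grip_force: 0.0
time: 32.67
ee_pos: [0.5594, 0.0674, 0.1745]
eef_rot: [0.302, 0.953, 0.0, -0.0]
ft_force: [0.8, 1.1, -0.5]
width: 0.0874
grip_force: 0.0
[322 107]
[-1.  0.] [307  84] [0.4703 0.1182 0.0644] [202  62  59]
[1. 0.] [338 130] [0.5046 0.1182 0.0642] [203  64  60]
[ 0. -1.] [301 123] [0.4872 0.1011 0.0641] [205  67  63]
[0. 1.] [345  91] [0.4876 0.1353 0.0654] [202  63  59]
[-0.7  0.7] [327  79] [0.4751 0.1302 0.0644] [207  66  62]
[0.7 0.7] [349 112] [0.4995 0.1304 0.0627] [204  65  62]
[ 0.7 -0.7] [318 134] [0.4991 0.1061 0.0631] [206  65  61]
[-0.7 -0.7] [296 102] [0.4749 0.1061 0.0645] [203  63  60]
```

View pics/s2.png

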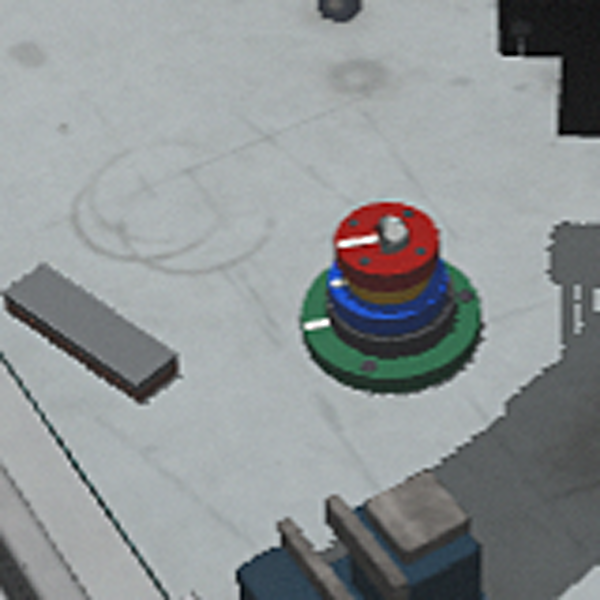

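View pics/w13.png

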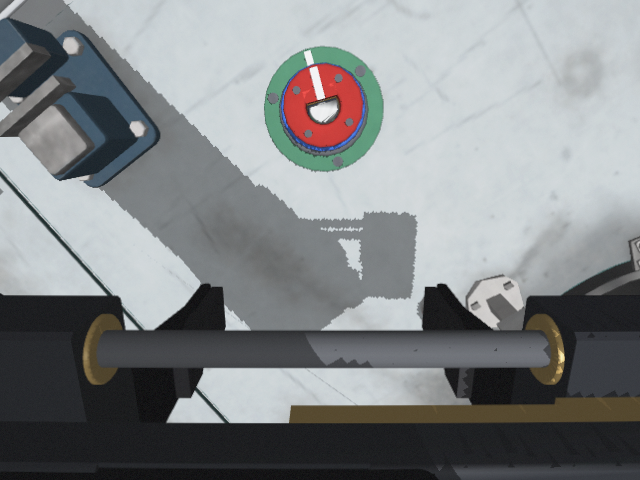

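The stack is fully seated: the collar's top is level at 0.064 m (12 + 4×13 mm), all the lines match, and the gripper is clear.

```bash
python3 -c "
from bench import r
print(r.close_job())"
```

```text
the job is handed in; nothing more can be done
None
```

The job is handed in after about 33 s of robot time: flange, blue wheel, brass spacer and red collar are on the post in that order, lying flat, fully home, with all index lines matching the base; no move went near the oil bottle, stone or screwdriver.

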